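# Take the strainer plate out for washing

### The job

The strainer plate, the one full of holes, has to be washed. Swing the tab that holds it in its steel box fully aside, so that it is clear of the plate, lift the plate out by its handle and lay it flat in the grey tray without dropping it; let go of it there and leave the tab aside. Leave the other box, with the plain plate, and its tab as they are.

Things in the scene. Friction and masses are not known exactly. Their poses are not given: they have to be found in the camera images.
- strainer_tab (a joint): Angle of the flat steel swing tab (14 mm wide, 5 mm thick) that holds the strainer plate down. 0: it points at the plate's middle and overlaps it by 20 mm; positive is counterclockwise from above. Turns about a vertical screw on the box's wide end as far as 1.75 or -1.75; clear of the plate beyond 1.25 either way. Friction (about 1.6 N at the stud) keeps it where it is left.
- strainer_stud (a point): Middle of the round upright black stud on the end of that tab, at z = 61 mm: 12 mm in diameter, 30 mm high, from the tab's upper face (z = 46 mm) to z = 76 mm. Its x axis points along the tab from the screw to the stud, z up; the screw's axis is 32 mm behind it (-x).
- strainer_grip (a point): Middle of the black handle bar over the centre of the strainer plate (aluminium, 150 x 100 x 4 mm, rows of 8 mm dark holes, 0.3 to 0.45 kg). The bar is 40 mm long along x (the plate's long side), 12 mm wide along y, 12 mm high, on two short posts; its middle is 34 mm above the plate's underside, 30 mm above its upper face, at first at z = 68.5 mm.
- strainer_box: Stainless box, 204 x 130 x 40 mm high, that does not move. The strainer plate lies in the recess of its top, 2 mm play all round, its upper face 1.5 mm below the rim. Origin on the table under the plate's centre; x along the box's long side, z up; the tab's screw is 94 mm from it on the -x side.
- tray: Shallow grey open tray that does not move, 226 x 186 x 22 mm, walls and floor 3 mm. Origin at the centre of its underside, on the table; x along its long side, z up. It stands beside or between the two boxes.
- blank_grip (a point): Middle of the handle bar of the other plate, the same in shape and size but plain, without holes, in a like box with a like tab. To be left alone.
- blank_stud (a point): Middle of the stud on the plain plate's tab, like the other. To be left alone.

How it is judged:
On the way, in this order (a step that is already met when the one before it is completed fails the run):
1. the strainer's tab is turned aside, 1.2 rad or more either way, with the plate still in its box ((value of joint strainer_tab above 1.2 rad or value of joint strainer_tab below -1.2 rad) and distance of strainer_grip from where it was at the start of the episode below 0.015 m), for 0.1 s.
2. the strainer plate is lifted out, 16 mm or more, with the tab aside ((value of joint strainer_tab above 1.2 rad or value of joint strainer_tab below -1.2 rad) and height (world z) of strainer_grip above 0.085 m), for 0.1 s.
At the end, for the whole second after the job is handed in: The strainer plate lies flat (within 0.12 rad) on the floor of the tray, its centre within 55 mm of the tray's centre, released and at rest; its tab is still 1.2 rad or more aside ((value of joint strainer_tab above 1.2 rad or value of joint strainer_tab below -1.2 rad) and horizontal distance between strainer_grip and tray below 0.055 m and z of strainer_grip in the frame of tray below 0.045 m and angle between strainer_grip's own z axis and vertical below 0.12 rad); the robot touches nothing.
It fails at once if the plain plate is shifted by more than 15 mm (distance of blank_grip from where it was at the start of the episode above 0.015 m).
It fails at once if the plain plate's tab is turned by more than 15 mm at its stud (distance of blank_stud from where it was at the start of the episode above 0.015 m).
It fails at once if the strainer plate is let go more than 40 mm above the tray's floor (horizontal distance between strainer_grip and tray below 0.12 m and z of strainer_grip in the frame of tray above 0.077 m and contact force between the fingers and strainer_plate below 0.02 N).
It also fails if it takes over 53 s, if anything falls off the work surface, if the arm or the gripper's body presses on something with over 40 N, if the wrist force passes 120 N, or if a joint passes its speed limit or range.

### The arm

A 7-joint arm with a two-finger parallel gripper is mounted at the origin on a cart in front of the work surface, level with it; the furniture and walls round the work are solid. World frame = base frame: x ahead of the robot, y to its left, z up, the work surface at z = 0. Lengths are in m, angles in rad, forces in N, time in s.
With the tool pointing down it reaches from about 0.425 to 0.825 m from the base axis. Payload 3.6 kg.
Tool frame: the origin (TCP) lies midway between the tips of the shut fingers; the grasp point (between the pads) lies bot.grasp_offset behind it (bot.grasp_offset is the distance from the TCP to the grasp point, in m); z points along the fingers, y is the line along which they close (so a half turn about z gives the same grasp; the last joint's range is limited). The gripper opens to 93 mm and grips with 3 to 60 N. Pads are 15 mm wide; open, the fingers measure 128 mm over their backs; the gripper's body (75 mm by 188 mm) begins 65 mm behind the grasp point.
Start: joints at [-1.204, 0.615, -0.013, 1.423, 0.008, 1.103, -0.04], TCP at [0.249, 0.6, 0.219] pointing down, gripper open.
Joint ranges: [-3.12, 3.12], [-0.3, 2.06], [-1.34, 1.32], [0.26, 2.42], [-1.36, 4.5], [0.01, 1.98], [-2.84, 2.84]. Speed limits (rad/s): [2.79, 2.79, 3.14, 3.14, 3.14, 3.14, 3.14].

### API

Orientations are given as a unit quaternion [w, x, y, z].
In Python, from workcell import monitor, viewer, order, bot gives the robot as it stands.
- The arm moves only by the tool jog_arm, never from a script. Its argument "targets" is a list of rows, each a list of 2 entries, a list of its own where there are three numbers: the shift along the world's x, y, z in cm, then the turn about the world's z in rad. In form: [[[x, y, z], turn], ...]. A call has 1 to 8 rows; each row shifts and turns the commanded pose from where the row before left it; what a row does not reach is not made up. A row lasts 1/10 s, in which the tool goes at most 50 mm and 8.59 degrees, less where a joint would pass 70% of its speed; a pose out of reach is approached as far as the arm can. A call with a gripper value outside its range is refused whole. "gripper" is the opening in per cent of the stroke, from 0 (shut) to 100 (fully open), set as the call begins (left out, the last holds). The fingers move at their own pace and stop on an object; the grip force is fixed at half the most. Time passes only in rows, so rows that do not move let the fingers close. It gives the time, the measured TCP pose, the force, the opening and the grip force at its end, in the units of the state.
- monitor.get_obs(): the state, without advancing time (a new reading comes with each control period).
- viewer.read_camera(name): name is "side" or "top"; returns a dict with "img" (400x640x3 uint8, red, green, blue), "range_z" (400x640 float32, m along the optical axis (not along the pixel's ray), 0 where there is no reading), "camera_matrix" (3x3 intrinsics, pixels), "R" (3x3) and "t" (3): a world point X has camera coordinates R X + t. Camera axes: x right, y down, z forward; pixel columns grow to the right and rows downward; lengths in m; the calibration is good to about 2 mm. A picture is of the moment at which its call begins.
- order.sign_off(): hands the job in; it is judged then, once.
The state is a dict: "time": time; "qpos": joint angles; "joint_velocities": joint speeds; "joint_efforts": joint torques, N m; "tcp_pos": TCP position; "tcp_rot": TCP orientation; "contact_force": force on the tool from outside, world axes, zero at the start; "ft_torque": the same for the moment, N m; "width": finger opening in m; "grip_force": force on a finger pad.
Only numpy, scipy, OpenCV 4.12 (cv2) and the standard library are available. Lean on these libraries where they do the work, as an engineer would, in place of code of your own. Each camera call takes 0.05 s, during which the arm holds its last target. There are 200 camera calls.

## Working session

There is one attempt and no reset: what is moved stays moved. The work goes in short steps, Python scripts to look and compute and a tool call to move; the robot and the scene stay as the last step left them, time stands still between calls to the robot, and variables do not carry over. Pictures are saved under pics/ and viewed, at most 10 in all, crops included, and the job is handed in when it is done.

Besides the shell and the picture viewer there is one more tool, called after ">>>" as name(argument=value, ...) on one line, values as JSON. jog_arm: Moves the arm, as the interface text tells. Its arguments: {"type":"object","properties":{"targets":{"type":"array"},"gripper":{"type":"number"}},"required":["targets"]}

```bash
mkdir -p pics; python3 - <<'E'
from workcell import monitor, viewer, order, bot
import cv2,numpy as np,pickle
print(bot.grasp_offset, monitor.get_obs())
for n in("top","side"):
    d=viewer.read_camera(n); pickle.dump(d,open(n+".pkl","wb"))
    cv2.imwrite(f"pics/{n}0.png",d["img"][:,:,::-1]); print(n,d["camera_matrix"],d["R"],d["t"])
E
```

```text
0.0188 {'time': 0.0, 'qpos': array([-1.20450014,  0.61591993, -0.01262869,  1.42491682,  0.00809912,
        1.10339463, -0.04042589]), 'joint_velocities': array([-2.81574809e-05,  1.08267044e-04, -1.59755369e-05,  3.97879459e-04,
        4.42609962e-04, -4.51773866e-04, -2.47704086e-03]), 'joint_efforts': array([ 9.00768646e-04, -4.58916163e+01,  2.09218129e-01, -1.65748143e+01,
       -6.10418874e-02,  2.03770021e-02,  2.38246430e-04]), 'tcp_pos': array([0.24848035, 0.59976058, 0.21747475]), 'tcp_rot': array([-2.37817686e-04,  1.95113046e-01,  9.80779906e-01, -1.27230498e-03]), 'contact_force': array([-0.58961251, -0.68393675,  0.45254078]), 'ft_torque': array([-0.01200916,  0.00991032,  0.02239363]), 'grip_force': 0.0, 'width': 0.09297434546917248}
top [[457.7576019    0.         312.0458895 ]
 [  0.         457.7576019  198.22128149]
 [  0.           0.           1.        ]] [[-0.02313071 -0.99967876 -0.010361  ]
 [-0.99239859  0.02421282 -0.12065977]
 [ 0.12087188  0.00749129 -0.99263985]] [-0.04719102  0.46834663  1.28302942]
side [[381.09304949   0.         316.97109266]
 [  0.         381.09304949 203.48027519]
 [  0.           0.           1.        ]] [[ 0.99749899  0.06954029  0.01264547]
 [ 0.05452623 -0.6432597  -0.76370403]
 [-0.04497388  0.76248351 -0.64544268]] [-0.45692395  0.01843263  1.00497321]
```

View pics/top0.png

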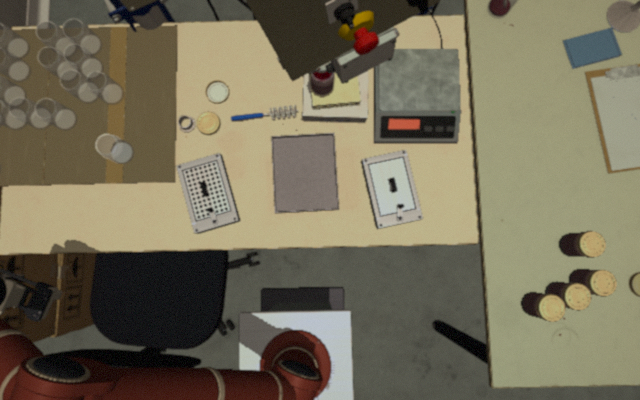

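View pics/side0.png

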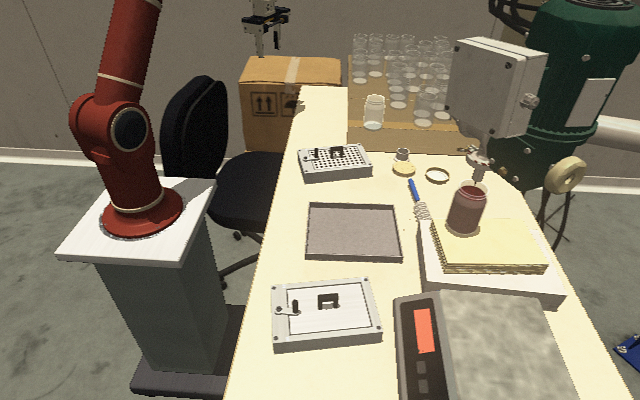

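The top view shows the strainer box at about (208,192) with its handle at (204,188) and its tab end near (214,218). The tray is at (306,173) and the plain box at (392,189). Next I'll zoom in and measure.

```bash
cat > h.py <<'E'
import cv2,numpy as np,pickle
def ray(d,u,v,z):
    K,R,t=d["camera_matrix"],d["R"],d["t"]
    r=R.T@np.linalg.solve(K,[u,v,1]); c=-R.T@t
    return c+r*(z-c[2])/r[2]
def proj(d,X):
    p=d["camera_matrix"]@(d["R"]@np.array(X)+d["t"]); return p[:2]/p[2]
E
python3 - <<'E'
from h import *
d=pickle.load(open("top.pkl","rb")); s=pickle.load(open("side.pkl","rb"))
a=cv2.resize(d["img"][145:240,170:250],None,fx=6,fy=6,interpolation=cv2.INTER_CUBIC)
b=cv2.resize(s["img"][135:190,290:380],None,fx=3.5,fy=3.5,interpolation=cv2.INTER_CUBIC)
c=np.zeros((600,800,3),np.uint8); c[:570,:480]=a; c[:b.shape[0],482:482+b.shape[1]]=b[:,:318]
cv2.imwrite("pics/crop1.png",c[:,:,::-1])
def rect(d,u0,u1,v0,v1,f,z):
    g=d["img"][v0:v1,u0:u1].astype(int); m=f(g).astype(np.uint8)
    m=cv2.morphologyEx(m,cv2.MORPH_CLOSE,np.ones((3,3)))
    cs=max(cv2.findContours(m,0,1)[0],key=cv2.contourArea)
    p=cv2.boxPoints(cv2.minAreaRect(cs))+[u0,v0]; P=np.array([ray(d,*q,z) for q in p])
    e=P[1]-P[0];e2=P[2]-P[1]; 
    if np.linalg.norm(e2)>np.linalg.norm(e): e,e2=e2,e
    print("centre",P.mean(0).round(4),np.linalg.norm(e),np.linalg.norm(e2),"yaw",np.arctan2(e[1],e[0])); return p
wood=lambda g:(g[...,0]-g[...,2]>25)
print(d["img"][245-60,250],d["img"][165,182],d["img"][172,306])
print(rect(d,172,248,147,238,lambda g:g[...,0]-g[...,2]<20,0.04))
print(rect(d,266,345,128,218,lambda g:g[...,0]-g[...,2]<20,0.022))
E
```

```text
[191 179 139] [156 151 140] [125 114 107]
centre [0.488  0.2387 0.04  ] 0.20490172748872637 0.13343343638511138 yaw -2.87605803987657
[[175.73924446 165.46131516]
 [220.66188049 152.98280716]
 [239.58738708 221.11462402]
 [194.66474915 233.59312439]]
centre [ 0.5446 -0.0376  0.022 ] 0.22387702871835702 0.1840245254538474 yaw -3.116282857654329
[[270.84616184 136.23077011]
 [333.59692383 132.74461746]
 [337.82154846 208.78768921]
 [275.07078552 212.27384949]]
```

View pics/crop1.png

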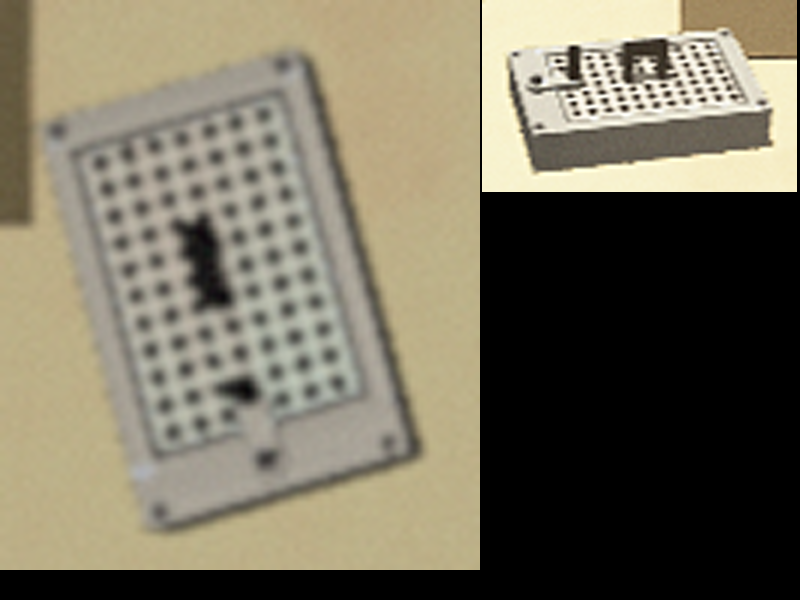

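The crop shows the handle blob at (205,262), the stud at (240,388) and the screw at (266,458). In the full top view these are about (204.2,188.7), (210,209.7) and (214.3,221.3).

```bash
python3 - <<'E'
from h import *
d=pickle.load(open("top.pkl","rb")); s=pickle.load(open("side.pkl","rb"))
B=np.array([.488,.2387]); u=np.array([np.cos(.2655),np.sin(.2655)])
print("box pred: screw",B-94/1000*u,"stud",B-.062*u)
print("top: screw",ray(d,214.3,221.3,.047),"handle",ray(d,204.2,188.7,.070),"stud",ray(d,210,209.7,.07))
for n,c,x0,x1,y0,y1,z in(("top",d,196,212,178,200,.07),("top stud",d,203,216,204,215,.07),("side h",s,328,345,144,162,.065),("side stud",s,311,320,146,160,.061)):
    m=(c["img"][y0:y1,x0:x1].max(2)<60); v,uu=np.nonzero(m); p=uu.mean()+x0,v.mean()+y0
    print(n,m.sum(),p,ray(c,*p,z))
for c in(d,s): print("pred px handle,stud",proj(c,[*B,.0685]),proj(c,[*(B-.062*u),.061]))
# strainer box corners at rim from side
E
```

```text
box pred: screw [0.39729363 0.21403517] stud [0.42817239 0.22243171]
top: screw [0.40614576 0.21783431 0.047     ] handle [0.49603601 0.24114504 0.07      ] stud [0.43686537 0.22472789 0.07      ]
top 59 (np.float64(203.76271186440678), np.float64(188.54237288135593)) [0.49650979 0.24236846 0.07      ]
top stud 12 (np.float64(209.91666666666666), np.float64(209.66666666666666)) [0.43696373 0.22495957 0.07      ]
side h 54 (np.float64(335.98148148148147), np.float64(151.44444444444446)) [0.49700376 0.23061176 0.065     ]
side stud 27 (np.float64(315.51851851851853), np.float64(152.85185185185185)) [0.43741774 0.22393507 0.061     ]
pred px handle,stud [205.19147006 191.60881533] [211.5582411  213.09399031]
pred px handle,stud [333.06087601 148.79987998] [312.33249587 152.97680269]
```

>>> jog_arm(targets=[[[2.0, -3.8, -0.5], 0.08], [[2.0, -3.8, -0.5], 0.08], [[2.0, -3.8, -0.5], 0.08], [[2.0, -3.8, -0.5], 0.08], [[2.0, -3.8, -0.5], 0.08], [[2.0, -3.8, -0.5], 0.08], [[2.0, -3.8, -0.5], 0.08], [[2.0, -3.8, -0.5], 0.08]], gripper=40)

```text
time: 0.9
tcp_pos: [0.4092, 0.2947, 0.1782]
tcp_rot: [-0.0, -0.125, 0.992, -0.0]
contact_force: [1.0, 0.1, -0.7]
width: 0.0383
grip_force: 0.0
```

>>> jog_arm(targets=[[[1.4, -3.55, -1.0], 0.01], [[1.4, -3.55, -1.0], 0.01], [[0, 0, -2], 0], [[0, 0, -2], 0], [[0, 0, 0], 0], [[0, 0, 0], 0]])

```text
time: 1.5
tcp_pos: [0.4366, 0.2256, 0.1186]
tcp_rot: [-0.0, -0.133, 0.991, -0.0]
contact_force: [0.4, -0.7, 0.6]
width: 0.0374
grip_force: 0.0
```

>>> jog_arm(targets=[[[0, 0, -2], 0], [[0, 0, -2], 0], [[0, 0, -1.2], 0], [[0, 0, -1.0], 0], [[0, 0, 0], 0], [[0, 0, 0], 0]])

```text
time: 2.1
tcp_pos: [0.4371, 0.2258, 0.0571]
tcp_rot: [0.0, -0.133, 0.991, 0.0]
contact_force: [-0.2, -0.2, -0.0]
width: 0.037
grip_force: 0.0
```

```bash
python3 - <<'E'
from workcell import viewer
import cv2,numpy as np
a=viewer.read_camera("top")["img"][130:240,160:260]; b=viewer.read_camera("side")["img"][100:200,260:400]
c=np.zeros((440,800,3),np.uint8);c[:,:400]=cv2.resize(a,(400,440)); c[:286,400:]=cv2.resize(b,(400,286))
cv2.imwrite("pics/c2.png",c[:,:,::-1])
E
```

```text
(no output)
```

View pics/c2.png

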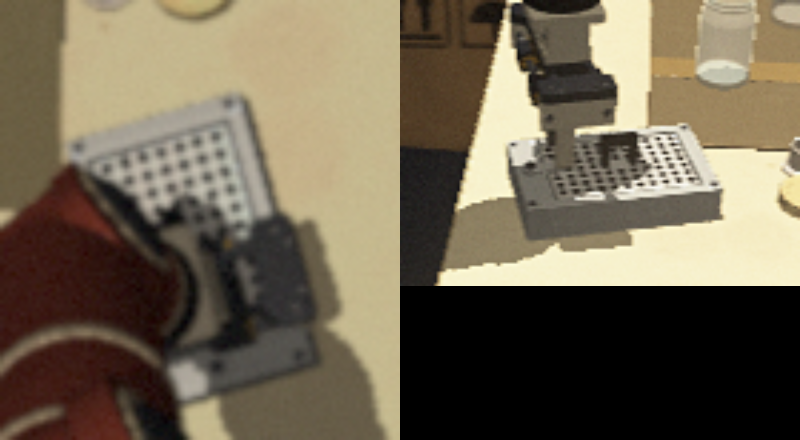

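The side view shows the fingers at the tab end, at about (565,145) in the crop. They hide the stud, which fits with them straddling it. Closing on it will confirm.

>>> jog_arm(targets=[[[0, 0, 0], 0], [[0, 0, 0], 0], [[0, 0, 0], 0], [[0, 0, 0], 0], [[0, 0, 0], 0]], gripper=0)

```text
time: 2.7
tcp_pos: [0.437, 0.226, 0.0568]
tcp_rot: [0.0, -0.133, 0.991, 0.0]
contact_force: [-0.5, 1.0, 0.3]
width: 0.0111
grip_force: 30.0
```

```bash
python3 - <<'E'
import numpy as np
S=np.array([.4372,.2252]);y=.267
sc=S-.032*np.array([np.cos(y),np.sin(y)])
p=S
for k in range(1,13):
    a=y-.125*k; q=sc+.032*np.array([np.cos(a),np.sin(a)]); print(k,((q-p)*100).round(2)); p=q
E
```

```text
1 [ 0.08 -0.39]
2 [ 0.03 -0.4 ]
3 [-0.02 -0.4 ]
4 [-0.07 -0.39]
5 [-0.12 -0.38]
6 [-0.16 -0.36]
7 [-0.21 -0.34]
8 [-0.25 -0.31]
9 [-0.29 -0.28]
10 [-0.32 -0.24]
11 [-0.35 -0.2 ]
12 [-0.37 -0.16]
```

>>> jog_arm(targets=[[[0.08, -0.39, 0], -0.125], [[0.03, -0.4, 0], -0.125], [[-0.02, -0.4, 0], -0.125], [[-0.07, -0.39, 0], -0.125], [[-0.12, -0.38, 0], -0.125], [[-0.16, -0.36, 0], -0.125]])

```text
time: 3.3
tcp_pos: [0.4337, 0.2041, 0.0568]
tcp_rot: [-0.0, 0.241, 0.971, 0.001]
contact_force: [-1.6, 4.6, 1.0]
width: 0.0112
grip_force: 30.0
```

>>> jog_arm(targets=[[[-0.21, -0.34, 0], -0.125], [[-0.25, -0.31, 0], -0.125], [[-0.29, -0.28, 0], -0.125], [[-0.32, -0.24, 0], -0.125], [[-0.35, -0.2, 0], -0.125], [[-0.37, -0.16, 0], -0.125], [[0, 0, 0], 0], [[0, 0, 0], 0]])

```text
time: 4.1
tcp_pos: [0.4161, 0.1904, 0.0568]
tcp_rot: [-0.001, 0.577, 0.817, 0.002]
contact_force: [-0.3, 5.7, -0.1]
width: 0.0113
grip_force: 30.0
```

>>> jog_arm(targets=[[[0, 0, 0], 0], [[0, 0, 0], 0], [[0, 0, 2], 0], [[0, 0, 2.5], 0], [[0, 0, 2.5], 0], [[0, 0, 0], 0], [[0, 0, 0], 0]], gripper=40)

```text
time: 4.8
tcp_pos: [0.4161, 0.1866, 0.1266]
tcp_rot: [0.0, 0.578, 0.816, 0.0]
contact_force: [-0.1, 0.3, 0.8]
width: 0.0373
grip_force: 0.0
```

>>> jog_arm(targets=[[[0, -4, 1], 0.14], [[0, -4, 0], 0.14], [[0, -4, 0], 0.14], [[0, -4, 0], 0.14], [[0, -4, 0], 0.14], [[0, 0, 0], 0], [[0, 0, 0], 0]])

```text
time: 5.5
tcp_pos: [0.4152, -0.0143, 0.1356]
tcp_rot: [-0.001, 0.266, 0.964, -0.0]
contact_force: [-0.3, 1.1, 0.3]
width: 0.037
grip_force: 0.0
```

```bash
python3 - <<'E'
from workcell import viewer
import cv2,numpy as np,pickle
from h import *
D={n:viewer.read_camera(n) for n in("top","side")}; pickle.dump(D,open("D3.pkl","wb"))
a=D["top"]["img"][140:250,165:345]; b=D["side"]["img"][120:200,280:400]
c=np.zeros((440,800,3),np.uint8);c[:293,:480]=cv2.resize(a,(480,293)); c[:213,480:]=cv2.resize(b,(320,213))
cv2.imwrite("pics/c3.png",c[:,:,::-1])
d=D["top"];x0,x1,y0,y1=196,212,178,200
m=(d["img"][y0:y1,x0:x1].max(2)<60); v,uu=np.nonzero(m); p=uu.mean()+x0,v.mean()+y0
print(m.sum(),p,ray(d,*p,.07))
E
```

```text
58 (np.float64(203.75862068965517), np.float64(188.6551724137931)) [0.49619254 0.24237815 0.07      ]
```

View pics/c3.png

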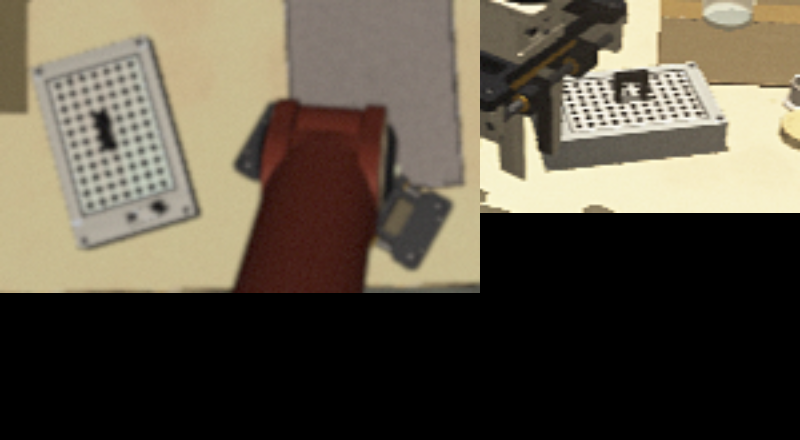

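The tab is fully aside, with its stud at crop (158,207) beside the screw at (131,216). The plate hasn't moved, and its handle is still at (104,130). Now I'll grasp the handle.

>>> jog_arm(targets=[[[1.02, 3.2, 0], 0.1], [[1.02, 3.2, 0], 0.1], [[1.02, 3.2, 0], 0.1], [[1.02, 3.2, 0], 0.1], [[1.02, 3.2, 0], 0.1], [[1.02, 3.2, 0], 0.1], [[1.02, 3.2, 0], 0.1], [[1.0, 3.2, 0], 0.1]], gripper=50)

```text
time: 6.4
tcp_pos: [0.4963, 0.2468, 0.136]
tcp_rot: [-0.001, -0.137, 0.991, 0.0]
contact_force: [0.5, -0.9, -0.7]
width: 0.0467
grip_force: 0.0
```

>>> jog_arm(targets=[[[0, 0, 0], 0], [[0, 0, -2], 0], [[0, 0, -1], 0], [[0, 0, 0], 0], [[0, 0, 0], 0]])

```text
time: 6.9
tcp_pos: [0.4972, 0.2429, 0.1065]
tcp_rot: [-0.0, -0.133, 0.991, -0.0]
contact_force: [-0.7, 0.5, -0.3]
width: 0.0463
grip_force: 0.0
```

Centred. Next: down to z ≈ 0.051, then close.

>>> jog_arm(targets=[[[0, -0.1, -2], 0], [[0, 0, -2], 0], [[0, 0, -1.5], 0], [[0, 0, 0], 0], [[0, 0, 0], 0]])

```text
time: 7.4
tcp_pos: [0.4981, 0.2421, 0.0524]
tcp_rot: [0.0, -0.133, 0.991, 0.0]
contact_force: [0.0, 0.0, 0.3]
width: 0.0464
grip_force: 0.0
```

>>> jog_arm(targets=[[[0, 0, 0], 0], [[0, 0, 0], 0], [[0, 0, 0], 0], [[0, 0, 0], 0], [[0, 0, 0], 0], [[0, 0, 0], 0]], gripper=0)

```text
time: 8.0
tcp_pos: [0.4977, 0.2429, 0.0519]
tcp_rot: [0.0, -0.134, 0.991, 0.001]
contact_force: [0.0, 0.7, 1.9]
width: 0.0113
grip_force: 30.0
```

>>> jog_arm(targets=[[[0, 0, 0.5], 0], [[0, 0, 0.5], 0], [[0, 0, 1], 0], [[0, 0, 1.5], 0], [[0, 0, 2], 0], [[0, 0, 1.5], 0], [[0, 0, 0], 0], [[0, 0, 0], 0]])

```text
time: 8.8
tcp_pos: [0.4976, 0.2415, 0.1217]
tcp_rot: [0.0, -0.133, 0.991, -0.0]
contact_force: [0.0, -0.3, -4.6]
width: 0.0117
grip_force: 30.0
```

```bash
python3 - <<'E'
from workcell import viewer
import cv2,numpy as np
a=viewer.read_camera("side")["img"][60:220,250:450]
cv2.imwrite("pics/c4.png",cv2.resize(a,(600,480))[:,:,::-1])
E
```

```text
(no output)
```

View pics/c4.png

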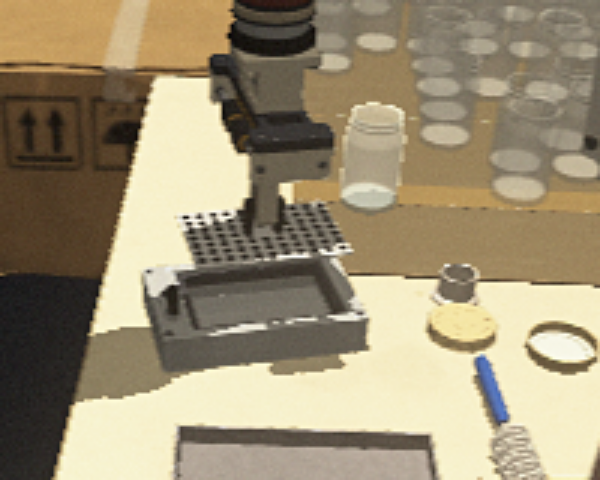

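The plate hangs level in the grip at about (265,230), clear of the box, and the tab is aside at (172,300). Now it goes to the tray.

>>> jog_arm(targets=[[[0.6, -2, 0], -0.03], [[0.6, -3.5, 0], -0.03], [[0.6, -4, 0], -0.03], [[0.6, -4.4, 0], -0.03], [[0.6, -4.4, 0], -0.03], [[0.6, -4, 0], -0.03], [[0.7, -3.5, 0], -0.03], [[0.7, -2.1, 0], -0.03]])

```text
time: 9.65
tcp_pos: [0.5466, -0.0417, 0.1205]
tcp_rot: [-0.002, -0.011, 1.0, -0.001]
contact_force: [0.7, -0.1, -4.0]
width: 0.0116
grip_force: 30.0
```

>>> jog_arm(targets=[[[0, 0, 0], 0], [[0, 0, 0], 0], [[0, 0, -2], 0], [[0, 0, -2], 0], [[0, 0, -2], 0], [[0, 0, -1.5], 0], [[0, 0, -1], 0], [[0, 0, 0], 0]])

```text
time: 10.45
tcp_pos: [0.5463, -0.0353, 0.0351]
tcp_rot: [-0.002, -0.015, 1.0, 0.001]
contact_force: [-0.9, 0.4, -3.7]
width: 0.0114
grip_force: 30.0
```

>>> jog_arm(targets=[[[0, 0, -0.6], 0], [[0, 0, -0.4], 0], [[0, 0, -0.3], 0], [[0, 0, -0.2], 0], [[0, 0, 0], 0], [[0, 0, 0], 0]])

```text
time: 11.05
tcp_pos: [0.5478, -0.0371, 0.0218]
tcp_rot: [0.0, -0.014, 1.0, -0.0]
contact_force: [-0.7, 0.2, -4.6]
width: 0.0115
grip_force: 30.0
```

>>> jog_arm(targets=[[[0, 0, -0.1], 0], [[0, 0, -0.05], 0], [[0, 0, 0], 0], [[0, 0, 0], 0]])

```text
time: 11.45
tcp_pos: [0.5478, -0.037, 0.0205]
tcp_rot: [0.0, -0.014, 1.0, -0.0]
contact_force: [-0.8, 0.3, 0.5]
width: 0.0113
grip_force: 30.0
```

Contact: the hanging weight is off the wrist. I'll release and retreat.

>>> jog_arm(targets=[[[0, 0, 0], 0], [[0, 0, 0], 0], [[0, 0, 0], 0], [[0, 0, 0], 0]], gripper=50)

```text
time: 11.85
tcp_pos: [0.5479, -0.037, 0.0203]
tcp_rot: [0.0, -0.014, 1.0, -0.0]
contact_force: [0.2, -0.2, -1.1]
width: 0.0394
grip_force: 0.0
```

>>> jog_arm(targets=[[[0, 0, 1], 0], [[0, 0, 2], 0], [[0, 0, 3], 0], [[0, 0, 4], 0], [[0, 0, 4], 0], [[0, 0, 4], 0], [[0, 0, 0], 0], [[0, 0, 0], 0]])

```text
time: 12.65
tcp_pos: [0.5479, -0.037, 0.2016]
tcp_rot: [0.001, -0.014, 1.0, -0.0]
contact_force: [-0.7, -0.1, -0.1]
width: 0.0467
grip_force: 0.0
```

```bash
python3 - <<'E'
from workcell import viewer
import cv2
a=viewer.read_camera("side")["img"][100:380,230:450]
cv2.imwrite("pics/c5.png",cv2.resize(a,(440,560))[:,:,::-1])
E
```

```text
(no output)
```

View pics/c5.png

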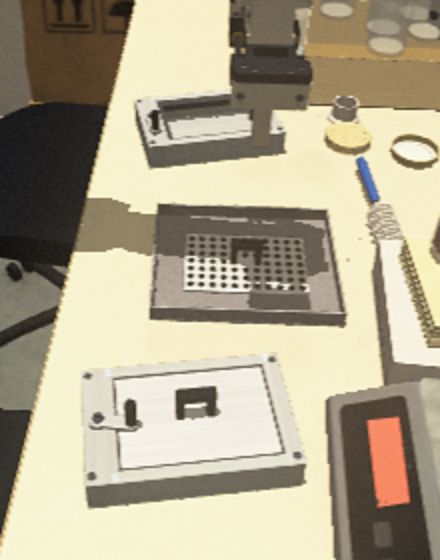

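The plate lies flat and centred in the tray at about (247,263). The tab is aside at (155,120), and the plain box is untouched.

```bash
python3 -c "
from workcell import order
print(order.sign_off())"
```

```text
the job is handed in; nothing more can be done
None
```

The strainer's tab is swung aside, the plate lies flat and released in the grey tray, the plain box was left alone, and the job is handed in; the hand-in returned no verdict.

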